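# Load a filament spool into the lift-up dry cabinet

## Robot

A 6-joint arm with a two-finger parallel gripper is mounted at the origin on the work surface. World frame = base frame: x ahead of the robot, y to its left, z up, the work surface at z = 0. Lengths are in mm, angles in degrees, forces in N, time in s.
With the tool pointing down it reaches from about 350 to 850 mm from the base axis. Payload 8.1 kg.
Tool frame: the origin (TCP) lies at the centre of the arm's flange, where the gripper is bolted on; the fingertips stand 173 mm ahead of it and the grasp point (between the pads) lies 155 mm ahead of it; z points along the fingers, y is the line along which they close (so a half turn about z gives the same grasp; the last joint's range is limited). The gripper opens to 85 mm and grips with 20 to 120 N. Pads are 22 mm wide; open, the fingers measure 114 mm over their backs; the gripper's body (76 mm by 85 mm) begins 54 mm behind the grasp point. The pads swing forward as they close: fully open they stand 13 mm farther back than shut.
Start: joints at [-69.465, 7.471, 85.268, -0, 87.261, -4.893], TCP at [257.645, -541.873, 404.692] pointing down, gripper open.
Joint ranges: [-169.43, 169.43], [-51.17, 129.36], [1.28, 143.12], [-76.62, 256.62], [0, 156.53], [-152.29, 152.29]. Speed limits (degrees/s): [136.94, 136.94, 159.86, 180, 180, 180].

## Interface

Orientations are given as [roll, pitch, yaw] about the fixed x, y, z axes, in that order (R = Rz(yaw) Ry(pitch) Rx(roll)).
In Python, from bench import * gives the robot as it stands.
- The arm moves only by the shell command python3 -m jog 'ROWS' [FORCE]. ROWS is text: rows parted by semicolons, each of 7 numbers parted by spaces: the shift along the tool's x, y, z scaled (see below), then the turn, a rotation vector about the tool's x, y, z scaled (see below), then the closure, from -1 (fully open) to 1 (shut). In form: tx ty tz wx wy wz hand; .... A call has 1 to 5 rows; each row shifts and turns the commanded pose from where the row before left it, along the tool's axes as they then stand; what a row does not reach is not made up. The controller multiplies each number of a shift by 0.1 m and each number of a turn by 60 degrees. A row lasts 1/8 s, in which the tool goes at most 62.5 mm and 10.7 degrees, less where a joint would pass 70% of its speed; a pose out of reach is approached as far as the arm can. A call with a number of a shift or a turn outside -1 to 1 is refused whole. A call with a gripper value outside its range is refused whole. The fingers move at their own pace and stop on an object; FORCE is the grip in N (left out, the last holds). Time passes only in rows, so rows that do not move let the fingers close. It gives the time, the measured TCP pose, the force, the opening and the grip force at its end, in the units of the state.
- sense(): the state, without advancing time (a new reading comes with each control period).
- snapshot(name): name is "scene" or "top"; returns a dict with "img" (384x512x3 uint8, red, green, blue), "fx", "fy", "cx", "cy" (pixels), "extrinsics" (4x4, takes a point from camera to world coordinates). Camera axes: x right, y down, z forward; pixel columns grow to the right and rows downward; lengths in mm; the calibration is good to about 2 mm. A picture is of the moment at which its call begins. There is no depth.
- hand_in(): hands the job in; it is judged then, once.
The state is a dict: "time": time; "joint_pos": joint angles; "qd": joint speeds; "joint_efforts": joint torques, N m; "tool_pos": TCP position; "tcp_rot": TCP orientation; "ft_force": force on the tool from outside, world axes, zero at the start; "wrist_torque": the same for the moment, N m; "finger_gap": finger opening in mm; "grip_force": force on a finger pad.
Only numpy, scipy, OpenCV 4.12 (cv2) and the standard library are available. Lean on these libraries where they do the work, as an engineer would, in place of code of your own. Each camera call takes 0.05 s, during which the arm holds its last target. There are 200 camera calls.

## Task

Raise the cabinet's lift-up flap by its handle until its stay locks and the flap stands open by itself, let go, and put the orange filament spool on its edge into the chute so that it rolls home against the back wall. Then unlock the stay by raising the flap further, lower the flap gently until it is fully shut (never let it slam) and let go, leaving the blue bottle and the scraper beside the spool's cradle where they are.

Things in the scene. Friction and masses are not known exactly. Their poses are not given: they have to be found in the camera images.
- cabinet: Fixed grey and clear dry cabinet, 280 mm deep, 230 wide, 175 high. Origin on the bench; x from its sloping front to its back, y left, z up. In its frame: front wall from x = -80 to -74 mm, 85 mm high; flap hinge at x = 76, z = 175 mm; back wall's inner face at x = 194 mm; sides 6 mm thick, slanting from the front wall up to the hinge; closed clear roof behind the hinge. 218 mm wide inside.
- chute_mouth (a point): Where to set the spool: point on the floor of the aluminium chute inside the cabinet, 15 mm before the cabinet's origin, 51 mm up, midway across. Axes as the cabinet's. The channel is 56 mm wide between orange rails 30 mm high, and its floor falls 10 degrees from the front wall to the back wall, so a spool on its edge, axle along the cabinet's y, rolls home by itself.
- flap (a joint): Angle of the lift-up flap, rad: 0 shut (sloping 30 degrees down from the hinge to the front), growing as its front edge rises; 0.52 is level, 2.09 upright. 0.45 kg and sprung shut: 2 to 4 N at the handle hold it anywhere; let go while unlocked, it slams, from any height and even from upright.
- stay (a point): Root of the black quadrant stay on the cabinet's -y side, 60 mm wide, up to 290 mm high. It holds the flap at a resting angle that differs, 1.82 to 2.08 rad, and is not seen: feel for it. Raise the flap 0.08 to 0.18 rad past it, then ease back: it stops there, locked. Raised less, it just follows you down: try higher. Raised to the hard stop (0.28 past), it is unlocked; fully shut, the stay is ready again.
- flap_handle (a point): Middle of the flap's round orange handle bar, 12 mm thick, 120 mm long, parallel to the hinge, with posts at its ends. It stands 48 mm off the flap's outer face (bar centre to face), 164 mm from the hinge axis; the flap (180 mm long, 6 mm thick) reaches 25 mm beyond it. The bar may turn between the fingers. Axes: the cabinet's when shut, turning with the flap.
- flap_hinge (a point): Middle of the flap's hinge axis, which runs along the cabinet's y.
- spool_center (a point): Centre of the orange filament spool with black flanges, 100 mm in diameter, 45 mm wide, 0.25 to 0.5 kg, standing on its edge in a low grey cradle. Its own y axis is its axle (level); the flat flanges can be gripped across the width. It can be rolled to any angle about its axle.
- cradle: Fixed grey V cradle under the spool, 120 x 80 mm, about 31 mm high at its ends. Origin on the bench under the spool's centre, which lies 62 mm above it; its y is along the spool's axle.
- spray_bottle: Blue bottle with red cap, 54 mm in diameter, 150 mm tall, 130 to 150 mm beside the spool; to be left alone. Origin at its underside.
- scraper: Scraper, 180 mm long, lying just beyond the cradle; to be left alone.
Things that resemble listed ones, but are neither listed nor needed, are in the scene too. What is shaped like the part that bears spool_center but pink is not meant.

How it is judged:
By the outcome, as a careful person would: the job done as asked, in the order asked, and still so for the second after the job is handed in, with the robot touching nothing.
It also fails if it takes over 72 s, if anything falls off the work surface, if the arm or the gripper's body presses on something with over 40 N, if the wrist force passes 120 N, or if a joint passes its speed limit or range.

## Working session

There is one attempt and no reset: what is moved stays moved. The work goes in short steps, Python scripts to look and compute and a shell command to move; the robot and the scene stay as the last step left them, time stands still between calls to the robot, and variables do not carry over. Pictures are saved under pics/ and viewed, at most 10 in all, crops included, and the job is handed in when it is done.

```bash
ls; mkdir -p pics
python3 - <<'E'
from bench import *
import cv2,numpy as np
for n in("scene","top"):
    s=snapshot(n); cv2.imwrite(f"pics/{n}0.png",s["img"][:,:,::-1]); print(n,s["fx"],s["fy"],s["cx"],s["cy"],np.round(s["extrinsics"],3).tolist())
print(sense())
E
```

```text
pics
scene 356.3590816150565 356.3590816150565 257.7886352978945 193.16031825452572 [[-0.775, 0.452, -0.442, 872.873], [0.632, 0.563, -0.533, 381.26], [0.008, -0.692, -0.722, 723.006], [0.0, 0.0, 0.0, 1.0]]
top 387.47726736350273 387.47726736350273 257.3979308131279 192.878393570623 [[-0.026, -0.988, 0.154, 371.054], [-1.0, 0.024, -0.019, -47.134], [0.015, -0.154, -0.988, 1011.005], [0.0, 0.0, 0.0, 1.0]]
{'time': 0.1, 'joint_pos': array([-6.94679789e+01,  7.51152469e+00,  8.53247340e+01, -2.01692318e-03,
        8.72608375e+01, -4.89347842e+00]), 'qd': array([ 0.01877256, -0.00417909, -0.19589328, -0.0021096 ,  0.03909237,
       -0.0251014 ]), 'joint_efforts': array([ 4.03551476e-04, -5.70952785e+01, -5.01940084e+01, -2.00681425e-04,
        8.13406426e-03, -1.32162736e-04]), 'tool_pos': array([ 257.53818667, -541.68364683,  403.72508514]), 'tcp_rot': array([-1.79903086e+02, -6.27552695e-03,  2.54255924e+01]), 'ft_force': array([-0.50403001, -0.27023379, -0.7124013 ]), 'wrist_torque': array([0.01268646, 0.03255264, 0.00858572]), 'grip_force': 0.0, 'finger_gap': 85.27277032396046}
```

View pics/scene0.png

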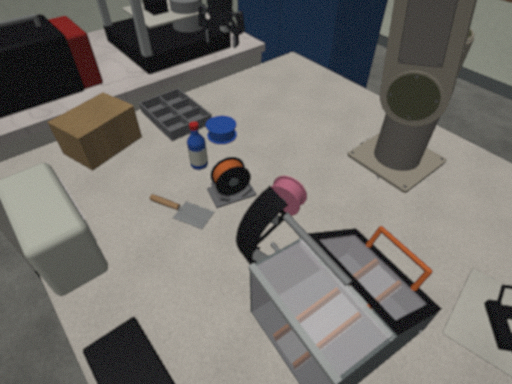

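View pics/top0.png

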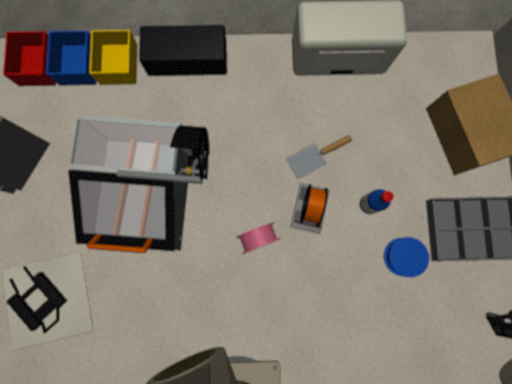

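The scene view shows the grey cabinet (about 340,290), its orange handle (400,258), the spool (231,177) and the bottle (197,147). In the top view the cabinet is at (135,185), the handle at (120,243), the spool at (314,205) and the bottle at (378,200). I'll zoom in to get the corners.

Run:
```python
import cv2,numpy as np
t=cv2.imread("pics/top0.png");s=cv2.imread("pics/scene0.png")
def crop(im,x,y,w,h,k):
    c=cv2.resize(im[y:y+h,x:x+w],None,fx=k,fy=k,interpolation=cv2.INTER_CUBIC)
    for i in range(0,w,20): cv2.putText(c,str(x+i),(i*k,8),0,.3,(0,0,255)); cv2.line(c,(i*k,10),(i*k,16),(0,0,255))
    for i in range(0,h,20): cv2.putText(c,str(y+i),(0,i*k+4),0,.3,(0,0,255))
    return c
cv2.imwrite("pics/c1.png",crop(t,60,110,160,150,4))
cv2.imwrite("pics/c2.png",crop(s,230,180,220,200,3))
a=crop(t,280,130,120,110,3);b=crop(s,140,110,120,130,3)
o=np.zeros((390,720,3),np.uint8);o[:330,:360]=a;o[:,360:]=b;cv2.imwrite("pics/c3.png",o)
```

```text
(no output)
```

View pics/c1.png

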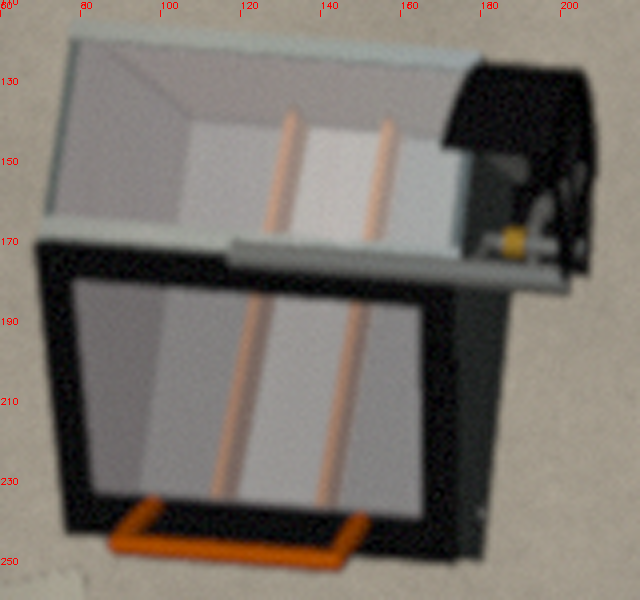

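View pics/c2.png

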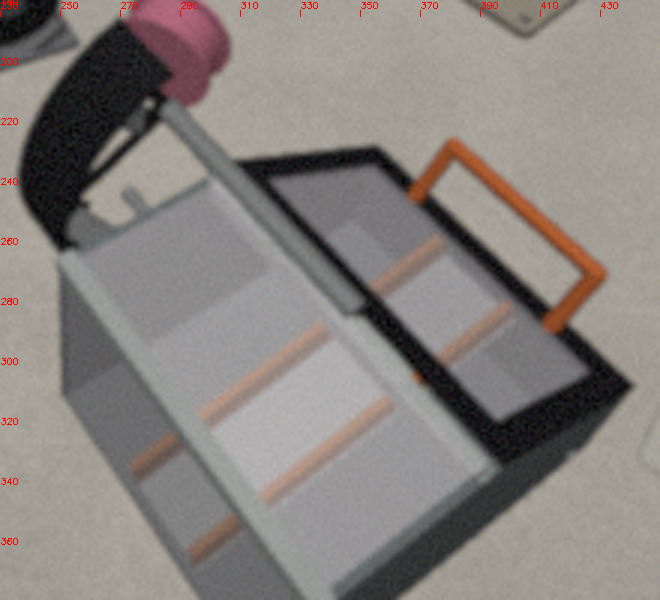

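View pics/c3.png

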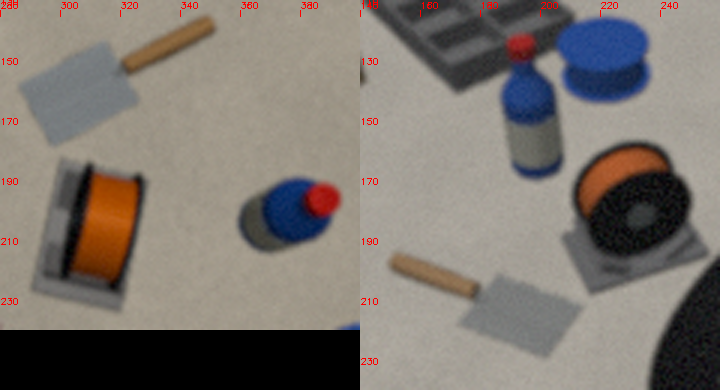

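From the zooms: handle bar ends are at top (88,246)/(145.5,250.7) and scene (430,271.5)/(381.5,228.5). The roof back corners are at top (78.7,119.5)/(180,123.7). The spool's flange corners in top are (310.3,185), (302.7,221.7), (327.7,189.3) and (320,225), and its near hub in scene is (233.3,181).

```bash
cat > h.py <<'E'
import numpy as np
from scipy.spatial.transform import Rotation as R
C={"scene":(356.359,257.789,193.160,[[-0.775,0.452,-0.442,872.873],[0.632,0.563,-0.533,381.26],[0.008,-0.692,-0.722,723.006]]),
"top":(387.477,257.398,192.878,[[-0.026,-0.988,0.154,371.054],[-1.0,0.024,-0.019,-47.134],[0.015,-0.154,-0.988,1011.005]])}
def ray(n,u,v):
    f,cx,cy,E=C[n];E=np.array(E);d=E[:,:3]@[(u-cx)/f,(v-cy)/f,1];return E[:,3],d/np.linalg.norm(d)
def onz(n,u,v,z):
    o,d=ray(n,u,v);return o+d*(z-o[2])/d[2]
def tri(a,b):
    (o1,d1),(o2,d2)=ray("top",*a),ray("scene",*b)
    t=np.linalg.lstsq(np.c_[d1,-d2],o2-o1,rcond=None)[0];p,q=o1+t[0]*d1,o2+t[1]*d2
    return (p+q)/2,np.linalg.norm(p-q)
E
cat >> h.py <<'E'
def rows(p,rpy):
    "remaining shift (units of 0.1 m) and turn (60 deg) in tool axes from the present pose; p is the wanted grasp point"
    from bench import sense
    s=sense();Rc=R.from_euler("xyz",s["tcp_rot"],degrees=True);Rt=R.from_euler("xyz",rpy,degrees=True)
    t=np.array(p)-Rt.apply([0,0,155]);d=Rc.inv().apply(t-s["tool_pos"])/100
    w=(Rc.inv()*Rt).as_rotvec(degrees=True)/60
    print("t",s["time"],"shift",d.round(3),"turn",w.round(3),"F",s["ft_force"].round(1),"gap",round(s["finger_gap"],1))
E
python3 - <<'E'
from h import *
np.set_printoptions(suppress=True,precision=1)
A=tri((88,246),(430,271.5));B=tri((145.5,250.7),(381.5,228.5));print("bar",A,B,(A[0]+B[0])/2,A[0]-B[0])
d=A[0]-B[0];print("yaw bar",np.degrees(np.arctan2(-d[0],d[1])))
l=onz("top",78.7,119.5,175);r=onz("top",180,123.7,175);d=l-r;print("roof back",l,r,np.degrees(np.arctan2(-d[0],d[1])),np.linalg.norm(d),(l+r)/2)
print("sceneroof",onz("scene",250.7,267,175),"hinge+y",onz("scene",395,335,175))
P=[onz("top",*q,68) for q in((310.3,185),(302.7,221.7),(327.7,189.3),(320,225))];print(P,np.mean(P,0))
for a,b in((1,0),(3,2)):
    e=P[b]-P[a];print("spoolyaw",np.degrees(np.arctan2(e[1],e[0])))
print("hub",onz("scene",233.3,181,62))
print("cradle",[onz("top",*q,20) for q in((301,183),(291,227),(320,233))])
E
```

```text
bar (array([396.5, 312.3, 145. ]), np.float64(0.06246456370370233)) (array([381.9, 189.1, 140.5]), np.float64(4.331809050815136)) [389.2 250.7 142.7] [ 14.6 123.2   4.4]
yaw bar -6.772769064408914
roof back [676.7 331.7 175. ] [662.2 106.  175. ] -3.6692327345648006 226.1924601321104 [669.5 218.8 175. ]
sceneroof [662.1 109.7 175. ] hinge+y [564.  345.1 175. ]
[array([ 534.7, -196.8,   68. ]), array([ 444.3, -173.9,   68. ]), array([ 522.9, -239.5,   68. ]), array([ 435.2, -215.8,   68. ])] [ 484.3 -206.5   68. ]
spoolyaw -14.225918047281088
spoolyaw -15.09225490583597
hub [ 490.6 -182.1   62. ]
cradle [array([ 548.9, -180.4,   20. ]), array([ 435.2, -149.8,   20. ]), array([ 418.1, -223.3,   20. ])]
```

```bash
python3 -m jog '0 0 0 0 0 -0.163 -1;0 0 0 0 0 -0.163 -1;0 0 0 0 0 -0.163 -1;0 0 0 0 0 -0.163 -1;0 0 0 0 0 -0.163 -1'; python3 -m jog '0 0 0 0 0 -0.163 -1;0 0 0 0 0 0 -1';  python3 -c "
from h import *
rows([389,251,200],[180,0,84])"
```

```text
time: 0.72
tool_pos: [257.6, -541.7, 404.0]
tcp_rot: [-180.0, -0.1, 74.7]
ft_force: [-0.6, 0.5, -0.4]
finger_gap: 85.4
grip_force: 0.0
time: 0.98
tool_pos: [257.6, -541.8, 404.2]
tcp_rot: [-180.0, -0.0, 84.0]
ft_force: [-0.0, -0.3, -0.3]
finger_gap: 85.6
grip_force: 0.0
t 0.975 shift [8.021 0.485 0.498] turn [-0.    -0.001  0.001] F [-0.  -0.3 -0.3] gap 85.6
```

```bash
python3 -m jog '0.5 0.1 0 0 0 0 -1;0.5 0.1 0 0 0 0 -1;0.5 0.1 0 0 0 0 -1;0.5 0.1 0 0 0 0 -1;0.5 0.1 0 0 0 0 -1' >/dev/null; python3 -m jog '0.5 0 0 0 0 0 -1;0.5 0 0 0 0 0 -1;0.5 0 0 0 0 0 -1;0.5 0 0 0 0 0 -1;0.5 0 0 0 0 0 -1'; python3 -m jog '0.5 0 0 0 0 0 -1;0.5 0 0 0 0 0 -1;0.5 0 0 0 0 0 -1;0.5 0 0 0 0 0 -1;0.5 0 0 0 0 0 -1';  python3 -c "
from h import *
rows([389,251,200],[180,0,84])"
```

```text
time: 2.22
tool_pos: [358.5, -48.1, 404.8]
tcp_rot: [180.0, 0.0, 83.8]
ft_force: [0.9, -0.1, 0.9]
finger_gap: 85.3
grip_force: 0.0
time: 2.85
tool_pos: [384.1, 200.8, 404.8]
tcp_rot: [180.0, -0.0, 83.8]
ft_force: [0.4, -0.8, 0.1]
finger_gap: 85.4
grip_force: 0.0
t 2.85 shift [ 0.504 -0.006  0.498] turn [ 0.001 -0.    -0.003] F [ 0.4 -0.8  0.1] gap 85.4
```

```bash
python3 -m jog '0.5 0 0.2 0 0 0 -1;0 0 0.3 0 0 0 -1;0 0 0.2 0 0 0 -1;0 0 0.2 0 0 0 -1;0 0 0.1 0 0 0 -1'; python3 -m jog '0 0 0.07 0 0 0 -1;0 0 0 0 0 0 -1' ;  python3 - <<'E'
from h import *
from bench import snapshot
import cv2
rows([389,251,143],[180,0,84])
a=snapshot("scene")["img"];
cv2.imwrite("pics/d.png",cv2.resize(a[150:330,290:490],None,fx=3,fy=3)[:,:,::-1])
E
```

```text
time: 3.48
tool_pos: [389.0, 248.6, 303.3]
tcp_rot: [-179.9, 0.1, 83.9]
ft_force: [-0.2, -0.0, 0.3]
finger_gap: 85.5
grip_force: 0.0
time: 3.72
tool_pos: [389.5, 248.7, 297.7]
tcp_rot: [-180.0, 0.0, 84.0]
ft_force: [-0.2, 0.4, -0.5]
finger_gap: 85.0
grip_force: 0.0
t 3.725 shift [ 0.022 -0.007 -0.003] turn [-0.     0.     0.001] F [-0.2  0.4 -0.5] gap 85.0
```

View pics/d.png

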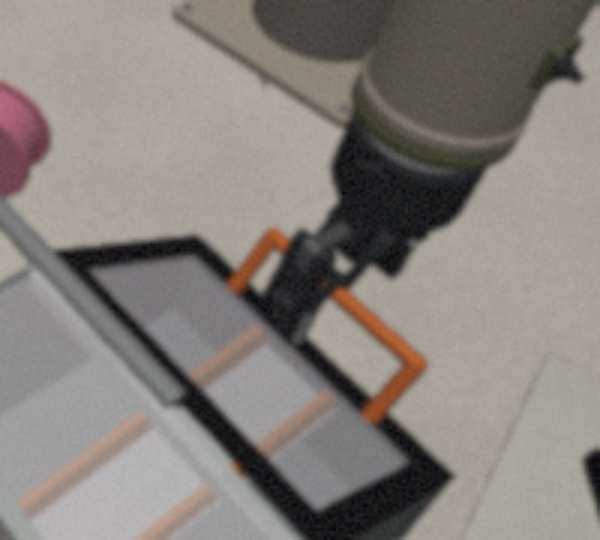

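The fingers straddle the orange bar near its middle, at crop (310,270). Closing now.

```bash
python3 -m jog '0 0 0 0 0 0 1;0 0 0 0 0 0 1;0 0 0 0 0 0 1;0 0 0 0 0 0 1;0 0 0 0 0 0 1' 30; python3 -m jog '0 0 0 0 0 0 1;0 0 0 0 0 0 1' 30
```

```text
time: 4.4
tool_pos: [390.0, 248.7, 298.1]
tcp_rot: [179.9, -0.0, 84.1]
ft_force: [4.2, -0.8, 0.1]
finger_gap: 10.6
grip_force: 29.4
time: 4.65
tool_pos: [390.0, 248.7, 298.1]
tcp_rot: [179.9, -0.0, 84.1]
ft_force: [5.4, -1.9, -0.3]
finger_gap: 10.9
grip_force: 29.4
```

```bash
python3 -c "
from h import *
q=np.arange(0,2.41,.1);a=q+np.arctan2(-33.5,160.5);y=-1.64*np.cos(a);z=-1.64*np.sin(a)
for i in range(24):print(round(q[i+1],2),round(y[i+1]-y[i],3),round(z[i+1]-z[i],3))"
```

```text
0.1 -0.025 -0.162
0.2 -0.009 -0.164
0.3 0.007 -0.164
0.4 0.024 -0.162
0.5 0.04 -0.159
0.6 0.055 -0.154
0.7 0.07 -0.148
0.8 0.085 -0.14
0.9 0.098 -0.131
1.0 0.111 -0.121
1.1 0.123 -0.109
1.2 0.133 -0.096
1.3 0.142 -0.082
1.4 0.149 -0.068
1.5 0.155 -0.053
1.6 0.16 -0.037
1.7 0.163 -0.021
1.8 0.164 -0.004
1.9 0.163 0.012
2.0 0.161 0.028
2.1 0.158 0.044
2.2 0.153 0.06
2.3 0.146 0.075
2.4 0.138 0.089
```

```bash
python3 -m jog '0 -0.025 -0.162 0 0 0 1;0 -0.009 -0.164 0 0 0 1;0 0.007 -0.164 0 0 0 1;0 0.024 -0.162 0 0 0 1;0 0 0 0 0 0 1'; python3 -m jog '0 0.040 -0.159 0 0 0 1;0 0.055 -0.154 0 0 0 1;0 0.070 -0.148 0 0 0 1;0 0.085 -0.140 0 0 0 1;0 0 0 0 0 0 1'; python3 -c "
from h import *
rows([390,249,143],[180,0,84])"
```

```text
time: 5.28
tool_pos: [390.9, 248.5, 364.2]
tcp_rot: [179.7, -0.1, 84.1]
ft_force: [16.4, 0.0, -9.7]
finger_gap: 10.8
grip_force: 30.8
time: 5.9
tool_pos: [416.8, 245.6, 421.6]
tcp_rot: [179.6, -0.0, 84.0]
ft_force: [28.0, 3.5, -25.0]
finger_gap: 11.0
grip_force: 30.2
t 5.9 shift [ 0.005 -0.278  1.234] turn [ 0.006 -0.    -0.   ] F [ 28.    3.5 -25. ] gap 11.0
```

```bash
python3 -m jog '0 0.03 0.025 0 0 0 1;0 0 0 0 0 0 1'
```

```text
time: 6.15
tool_pos: [416.8, 245.9, 419.2]
tcp_rot: [-179.9, 0.1, 84.1]
ft_force: [3.3, -0.5, -6.3]
finger_gap: 10.8
grip_force: 31.5
```

```bash
python3 -c "
from h import *
q=np.arange(.775,2.4,.1);a=q-np.radians(9.66);y=-1.64*np.cos(a);z=-1.64*np.sin(a)
for i in range(16):print(round(q[i+1],3),round(y[i+1]-y[i],3),round(z[i+1]-z[i],3))"
```

```text
0.875 0.1 -0.13
0.975 0.113 -0.119
1.075 0.124 -0.107
1.175 0.134 -0.095
1.275 0.143 -0.081
1.375 0.15 -0.066
1.475 0.156 -0.051
1.575 0.16 -0.035
1.675 0.163 -0.019
1.775 0.164 -0.002
1.875 0.163 0.014
1.975 0.161 0.03
2.075 0.157 0.046
2.175 0.152 0.062
2.275 0.145 0.077
2.375 0.137 0.091
```

```bash
python3 -m jog '0 0.1 -0.13 0 0 0 1;0 0.113 -0.119 0 0 0 1;0 0.124 -0.107 0 0 0 1;0 0.134 -0.095 0 0 0 1;0 0 0 0 0 0 1'; python3 -m jog '0 0.143 -0.081 0 0 0 1;0 0.15 -0.066 0 0 0 1;0 0.156 -0.051 0 0 0 1;0 0.16 -0.035 0 0 0 1;0 0 0 0 0 0 1'
```

```text
time: 6.78
tool_pos: [463.6, 240.9, 466.6]
tcp_rot: [-179.9, 0.0, 84.1]
ft_force: [-7.5, -3.0, 4.9]
finger_gap: 10.9
grip_force: 31.2
time: 7.4
tool_pos: [524.4, 234.8, 490.2]
tcp_rot: [180.0, -0.0, 84.1]
ft_force: [-5.6, -2.5, 6.4]
finger_gap: 11.2
grip_force: 31.3
```

```bash
python3 -m jog '0 0.163 -0.019 0 0 0 1;0 0.164 -0.002 0 0 0 1;0 0.163 0.014 0 0 0 1;0 0.121 0.021 0 0 0 1;0 0 0 0 0 0 1'; python3 -m jog '0 -0.05 -0.009 0 0 0 1;0 0 0 0 0 0 1'; python3 -m jog '0 -0.05 -0.008 0 0 0 1;0 0 0 0 0 0 1';python3 -m jog '0 -0.05 -0.007 0 0 0 1;0 0 0 0 0 0 1'
```

```text
time: 8.02
tool_pos: [585.4, 228.6, 488.0]
tcp_rot: [180.0, -0.0, 84.1]
ft_force: [-3.1, -1.3, 3.3]
finger_gap: 10.7
grip_force: 31.5
time: 8.28
tool_pos: [579.7, 229.2, 489.1]
tcp_rot: [180.0, -0.0, 84.1]
ft_force: [-2.1, -1.9, 4.5]
finger_gap: 10.7
grip_force: 31.6
time: 8.52
tool_pos: [575.0, 229.6, 489.8]
tcp_rot: [179.9, -0.0, 84.1]
ft_force: [-1.0, -1.9, 5.8]
finger_gap: 10.5
grip_force: 31.7
time: 8.78
tool_pos: [570.1, 230.2, 490.3]
tcp_rot: [180.0, -0.0, 84.1]
ft_force: [-1.7, -1.9, 5.2]
finger_gap: 10.6
grip_force: 31.8
```

```bash
python3 -m jog '0 -0.05 -0.006 0 0 0 1;0 0 0 0 0 0 1'; python3 -m jog '0 -0.05 -0.004 0 0 0 1;0 0 0 0 0 0 1'
```

```text
time: 9.02
tool_pos: [565.2, 230.7, 490.7]
tcp_rot: [180.0, -0.0, 84.1]
ft_force: [-1.7, -1.1, 5.0]
finger_gap: 11.1
grip_force: 31.9
time: 9.28
tool_pos: [560.2, 231.2, 490.8]
tcp_rot: [-180.0, -0.0, 84.1]
ft_force: [-1.4, -1.2, 5.0]
finger_gap: 10.8
grip_force: 32.0
```

```bash
python3 -m jog '0 0.128 0.009 0 0 0 1;0 0.161 0.03 0 0 0 1;0 0.087 0.024 0 0 0 1;0 0 0 0 0 0 1'; for i in 1; do python3 -m jog '0 -0.1 -0.023 0 0 0 1;0 0 0 0 0 0 1'; done; python3 -m jog '0 -0.05 -0.009 0 0 0 1;0 0 0 0 0 0 1';python3 -m jog '0 -0.05 -0.008 0 0 0 1;0 0 0 0 0 0 1';python3 -m jog '0 -0.05 -0.008 0 0 0 1;0 0 0 0 0 0 1'
```

```text
time: 9.78
tool_pos: [598.3, 227.3, 483.5]
tcp_rot: [-179.9, 0.0, 84.1]
ft_force: [-2.9, 0.4, 0.8]
finger_gap: 11.0
grip_force: 32.1
time: 10.02
tool_pos: [587.0, 228.5, 486.7]
tcp_rot: [-179.9, 0.0, 84.1]
ft_force: [-3.5, -1.0, -0.2]
finger_gap: 11.1
grip_force: 31.9
time: 10.28
tool_pos: [582.5, 228.9, 487.6]
tcp_rot: [-180.0, 0.0, 84.1]
ft_force: [-2.0, 0.1, -1.1]
finger_gap: 11.0
grip_force: 31.8
time: 10.52
tool_pos: [578.7, 229.1, 488.5]
tcp_rot: [179.8, -0.0, 84.1]
ft_force: [9.5, 0.3, -5.4]
finger_gap: 10.8
grip_force: 31.5
time: 10.78
tool_pos: [575.2, 229.3, 489.1]
tcp_rot: [179.5, -0.1, 84.0]
ft_force: [23.6, 0.9, -9.6]
finger_gap: 10.8
grip_force: 31.5
```

It resists being lowered (23 N), so the stay is locked. Relax and let go.

```bash
python3 -m jog '0 0.06 0.012 0 0 0 1;0 0 0 0 0 0 1'; python3 -m jog '0 0 0 0 0 0 0.3;0 0 0 0 0 0 0.3;0 0 0 0 0 0 -0.2;0 0 0 0 0 0 -0.2'; python3 -c "
from h import *
rows([390,249,143],[180,0,84])"
```

```text
time: 11.02
tool_pos: [579.6, 229.0, 488.5]
tcp_rot: [179.9, -0.0, 84.1]
ft_force: [5.1, 0.4, -1.0]
finger_gap: 11.2
grip_force: 31.8
time: 11.52
tool_pos: [578.8, 229.3, 488.3]
tcp_rot: [-180.0, 0.0, 84.1]
ft_force: [-0.5, 0.1, -0.9]
finger_gap: 51.5
grip_force: 0.0
t 11.525 shift [ 0.003 -1.898  1.903] turn [-0.     0.     0.002] F [-0.5  0.1 -0.9] gap 51.5
```

```bash
python3 -m jog '0 0 -0.2 0 0 0 -0.2;0 0 -0.3 0 0 0 -0.2;0 0 -0.3 0 0 -0.135 -1;0 0 0 0 0 -0.17 -1;0 0 0 0 0 -0.17 -1'; python3 -m jog '0 0 0 0 0 -0.17 -1;0 0 0 0 0 -0.17 -1;0 0 0 0 0 -0.17 -1;0 0 0 0 0 -0.17 -1;0 0 0 0 0 -0.17 -1'
python3 - <<'E'
from h import *
from bench import snapshot
import cv2
rows([484.7,-205,190],[180,0,165.4])
a=snapshot("scene")["img"];b=snapshot("top")["img"]
cv2.imwrite("pics/e.png",np.hstack([a[120:384,200:500],b[90:354,40:340]])[:,:,::-1])
E
```

```text
time: 12.15
tool_pos: [578.8, 229.2, 570.8]
tcp_rot: [179.8, 0.0, 112.9]
ft_force: [0.1, -0.3, 0.0]
finger_gap: 85.6
grip_force: 0.0
time: 12.78
tool_pos: [578.7, 229.2, 570.1]
tcp_rot: [179.9, 0.1, 163.9]
ft_force: [0.1, -0.5, 0.3]
finger_gap: 85.5
grip_force: 0.0
t 12.775 shift [-0.294 -4.435  2.247] turn [ 0.001  0.001 -0.024] F [ 0.1 -0.5  0.3] gap 85.5
```

View pics/e.png

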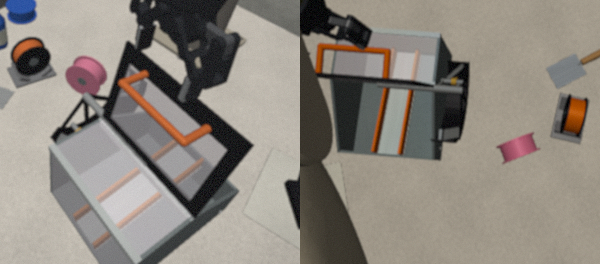

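The flap stands open by itself and the gripper is clear of it, with the handle around crop (165,110). On to the spool.

```bash
python3 -m jog '0 -0.55 0 0 0 -0.024 -1;-0.06 -0.55 0 0 0 0 -1;-0.06 -0.55 0.1 0 0 0 -1;-0.06 -0.55 0.3 0 0 0 -1;-0.06 -0.55 0.4 0 0 0 -1'; python3 -m jog '-0.06 -0.55 0.4 0 0 0 -1;0 -0.55 0.4 0 0 0 -1;0 -0.55 0.4 0 0 0 -1;0 0 0.2 0 0 0 -1;0 0 0 0 0 0 -1';python3 - <<'E'
from h import *
rows([484.7,-205,190],[180,0,165.4])
from bench import snapshot
import cv2
b=snapshot("top")["img"]
cv2.imwrite("pics/f.png",cv2.resize(b[140:280,240:420],None,fx=3,fy=3)[:,:,::-1])
E
```

```text
time: 13.5
tool_pos: [530.1, -39.0, 493.2]
tcp_rot: [180.0, 0.2, 164.7]
ft_force: [0.5, 0.3, 0.4]
finger_gap: 85.6
grip_force: 0.0
time: 14.12
tool_pos: [496.5, -184.7, 360.6]
tcp_rot: [179.9, -0.1, 164.8]
ft_force: [-0.2, 0.3, 0.9]
finger_gap: 85.2
grip_force: 0.0
t 14.125 shift [ 0.06  -0.226  0.156] turn [ 0.001 -0.002 -0.009] F [-0.2  0.3  0.9] gap 85.2
```

View pics/f.png

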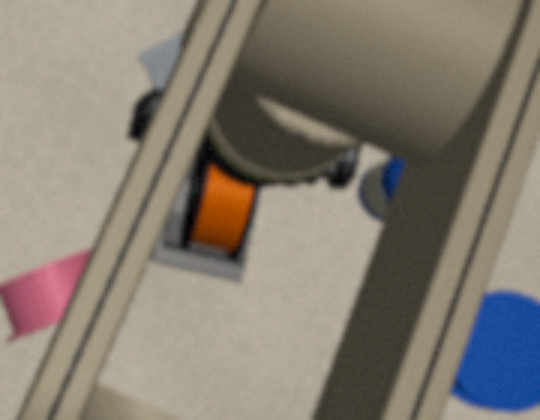

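The arm hides most of the view, but the spool (crop 222,205) is still in its cradle. Correct and descend.

```bash
python3 -m jog '0.06 -0.226 0 0 0 -0.009 -1;0 0 0.3 0 0 0 -1;0 0 0.3 0 0 0 -1;0 0 0.3 0 0 0 -1;0 0 0.2 0 0 0 -1'; python3 -m jog '0 0 0.136 0 0 0 -1;0 0 0 0 0 0 -1;0 0 0 0 0 0 -1';python3 -c "
from h import *
rows([484.7,-205,82],[180,0,165.4])"
```

```text
time: 14.8
tool_pos: [486.4, -204.1, 252.5]
tcp_rot: [-180.0, 0.1, 165.6]
ft_force: [0.4, -0.3, -0.3]
finger_gap: 85.4
grip_force: 0.0
time: 15.18
tool_pos: [486.0, -205.3, 239.5]
tcp_rot: [-180.0, 0.1, 165.6]
ft_force: [-0.0, -0.3, 0.9]
finger_gap: 85.3
grip_force: 0.0
t 15.175 shift [ 0.013 -0.     0.025] turn [-0.     0.002  0.003] F [-0.  -0.3  0.9] gap 85.3
```

Grip at 50 N and watch for side force, which would show an off-centre grasp.

```bash
python3 -m jog '0 0 0.02 0 0 0 1;0 0 0 0 0 0 1;0 0 0 0 0 0 1;0 0 0 0 0 0 1' 50; python3 -m jog '0 0 0 0 0 0 1;0 0 0 0 0 0 1' 50;python3 -c "
from h import *
rows([484.7,-205,82],[180,0,165.4])"
```

```text
time: 15.68
tool_pos: [485.3, -205.3, 236.5]
tcp_rot: [180.0, 0.0, 165.6]
ft_force: [0.1, 2.0, 4.8]
finger_gap: 44.3
grip_force: 54.6
time: 15.92
tool_pos: [485.4, -205.3, 236.4]
tcp_rot: [-180.0, 0.0, 165.6]
ft_force: [-1.1, 1.3, 5.1]
finger_gap: 44.8
grip_force: 54.8
t 15.925 shift [ 0.007  0.002 -0.006] turn [-0.     0.001  0.003] F [-1.1  1.3  5.1] gap 44.8
```

```bash
python3 -m jog '0 0 -0.1 0 0 0 1;0 0 -0.2 0 0 0 1;0 0 -0.3 0 0 0 1;0 0 -0.4 0 0 0 1;0 0 -0.4 0 0 0 1'; python3 -m jog '0 0 -0.4 0 0 0 1;0 0 -0.2 0 0 0 1;0 0 0 0 0 0 1'
python3 - <<'E'
from h import *
from bench import snapshot
import cv2
rows([484.7,-205,282],[180,0,165.4])
b=snapshot("top")["img"];cv2.imwrite("pics/top1.png",b[:,:,::-1])
h=cv2.cvtColor(b,cv2.COLOR_RGB2HSV);m=cv2.inRange(h,(3,110,60),(22,255,255))
for v in range(150,256,6):
    r=np.flatnonzero(m[v,50:215])+50
    if len(r): print(v,[(int(g[0]),int(g[-1])) for g in np.split(r,np.flatnonzero(np.diff(r)>1)+1)])
cv2.imwrite("pics/g.png",cv2.resize(b[110:260,60:220],None,fx=4,fy=4)[:,:,::-1])
E
```

```text
time: 16.55
tool_pos: [484.7, -205.2, 376.8]
tcp_rot: [180.0, -0.1, 165.6]
ft_force: [0.5, -0.1, -2.1]
finger_gap: 44.4
grip_force: 54.0
time: 16.92
tool_pos: [485.4, -205.5, 437.1]
tcp_rot: [-180.0, 0.1, 165.6]
ft_force: [-0.4, 0.1, -1.9]
finger_gap: 44.2
grip_force: 54.2
t 16.925 shift [0.008 0.003 0.001] turn [-0.001  0.002  0.003] F [-0.4  0.1 -1.9] gap 44.2
150 [(56, 62), (124, 129)]
156 [(56, 61), (124, 129)]
162 [(55, 61), (123, 128)]
168 [(123, 128), (191, 197)]
174 [(191, 195)]
180 [(123, 128), (149, 152)]
186 [(122, 127), (148, 152)]
192 [(121, 126), (147, 150)]
198 [(119, 124), (146, 149)]
204 [(118, 123), (144, 148)]
210 [(117, 122), (143, 147)]
216 [(116, 121), (142, 146)]
222 [(115, 120), (141, 145)]
228 [(113, 118), (140, 144)]
234 [(112, 117), (139, 143)]
240 [(111, 116), (138, 142)]
```

View pics/g.png

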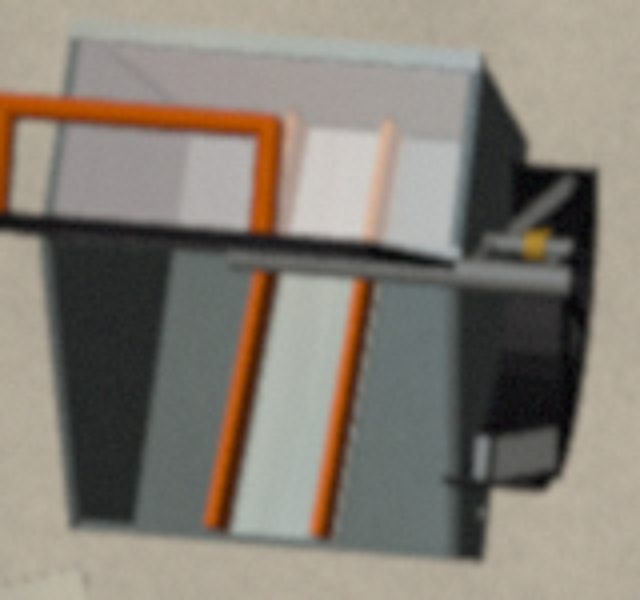

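The flap is locked open. The rails are clear at top columns 116 to 121 and 142 to 146 (row 216), and the front wall edge runs from (78.5,240.5) to (180,248.5). From these I fix the chute line.

Run:
```python
from h import *
np.set_printoptions(suppress=True,precision=1)
L={186:(122,148),192:(121,147),198:(119,146),204:(118,144),210:(117,143),216:(116,142),222:(115,141),228:(113,140),234:(112,139)}
M=[]
for v,(a,b) in L.items():
    z=85
    for _ in range(4):
        p,q=onz("top",a-.3,v,z),onz("top",b-.3,v,z);x=(p[0]+q[0])/2-473;z=81-(x+15)*np.tan(np.radians(10))
    M.append(((p+q)/2).tolist());w=np.linalg.norm((p-q)[:2])
M=np.array(M);k=np.polyfit(M[:,0],M[:,1],1);print("line yaw",np.degrees(np.arctan(k[0])),"y at 473",np.polyval(k,473),"width+w",w)
l=onz("top",78.7,240.7,85);r=onz("top",180,249,85);d=l-r;print("front top",l,r,(l+r)/2,np.degrees(np.arctan2(-d[0],d[1])),np.linalg.norm(d))
```

```text
line yaw -6.565343091879415 y at 473 244.71702141948109 width+w 63.49742107350901
front top [411.3 359.4  85. ] [385.8 121.2  85. ] [398.5 240.3  85. ] -6.117095330622829 239.5564347933181
```

```bash
python3 -m jog '0 0 -0.5 0 0 0 1;0 0 -0.5 0 0 -0.135 1;0 0 0 0 0 0 1'; python3 -c "
from h import *
rows([414.4,247.6,382],[180,0,173.7])
T=(R.from_euler('xyz',[180,0,173.7],degrees=True)*R.from_euler('y',-25,degrees=True)).as_euler('xyz',degrees=True);print(T)"
```

```text
time: 17.35
tool_pos: [485.5, -205.5, 538.7]
tcp_rot: [-179.9, 0.2, 173.8]
ft_force: [0.2, -0.3, -3.3]
finger_gap: 44.1
grip_force: 54.4
t 17.35 shift [1.199e+00 4.427e+00 3.000e-03] turn [-0.002  0.004  0.001] F [ 0.2 -0.3 -3.3] gap 44.1
[180.   25.  173.7]
```

```bash
python3 -m jog '0.1 0.4 0 0 0 0 1;0.12 0.45 0 0 0 0 1;0.12 0.45 0 0 0 0 1;0.12 0.45 0 0 0 0 1;0.12 0.45 0 0 0 0 1'; python3 -m jog '0.12 0.45 0 0 0 0 1;0.12 0.45 0 0 0 0 1;0.12 0.45 0 0 0 0 1;0.12 0.45 0 0 0 0 1;0.12 0.42 0 0 0 0 1'; python3 -m jog '0 0 0 0 -0.14 0 1;0 0 0 0 -0.14 0 1;0 0 0 0 -0.14 0 1;0 0 0 0 0 0 1'; python3 -c "
from h import *
rows([414.4,247.6,382],[180,25,173.7])
c=np.array([474-49.7,241+5.5,200]);t=R.from_euler('xyz',[180,25,173.7],degrees=True)
rows(c-t.apply([0,0,19.4]),[180,25,173.7])
c=np.array([464,242.1,110]);rows(c-t.apply([0,0,19.4]),[180,25,173.7])"
```

```text
time: 17.98
tool_pos: [451.3, 21.1, 532.4]
tcp_rot: [-180.0, -0.3, 173.6]
ft_force: [0.7, 0.4, -1.9]
finger_gap: 44.4
grip_force: 54.3
time: 18.6
tool_pos: [416.0, 248.6, 532.3]
tcp_rot: [-179.8, -0.2, 173.6]
ft_force: [1.2, 0.3, -3.2]
finger_gap: 44.4
grip_force: 54.2
time: 19.1
tool_pos: [415.5, 247.3, 532.8]
tcp_rot: [-179.9, 25.0, 173.8]
ft_force: [-3.6, 0.9, -1.6]
finger_gap: 44.3
grip_force: 54.8
t 19.1 shift [ 0.648  0.002 -0.187] turn [-0.002 -0.001  0.002] F [-3.6  0.9 -1.6] gap 44.3
t 19.1 shift [1.325 0.006 1.311] turn [-0.002 -0.001  0.002] F [-3.6  0.9 -1.6] gap 44.3
t 19.1 shift [1.343 0.007 2.295] turn [-0.002 -0.001  0.002] F [-3.6  0.9 -1.6] gap 44.3
```

```bash
python3 -m jog '0.3 0 0 0 0 0 1;0.4 0 0 0 0 0 1;0.4 0 0 0 0 0 1;0.225 0 0.2 0 0 0 1;0 0 0.3 0 0 0 1'; python3 -m jog '0 0 0.4 0 0 0 1;0 0 0.3 0 0 0 1;0 0 0.11 0 0 0 1;0 0 0 0 0 0 1';python3 - <<'E'
from h import *
t=R.from_euler('xyz',[180,25,173.7],degrees=True)
c=np.array([464,242.1,120]);rows(c-t.apply([0,0,19.4]),[180,25,173.7])
from bench import snapshot
import cv2
a=snapshot("scene")["img"];b=snapshot("top")["img"]
cv2.imwrite("pics/i.png",np.hstack([cv2.resize(a[170:370,230:430],None,fx=2,fy=2),cv2.resize(b[100:300,40:240],None,fx=2,fy=2)])[:,:,::-1])
E
```

```text
time: 19.73
tool_pos: [317.3, 258.1, 432.1]
tcp_rot: [-179.9, 24.9, 173.8]
ft_force: [-0.1, 0.4, -3.4]
finger_gap: 44.6
grip_force: 54.5
time: 20.23
tool_pos: [352.7, 253.7, 359.9]
tcp_rot: [-179.9, 25.0, 173.7]
ft_force: [-0.2, -0.7, -2.2]
finger_gap: 44.6
grip_force: 54.3
t 20.225 shift [-0.001  0.009  0.903] turn [-0.002 -0.    -0.001] F [-0.2 -0.7 -2.2] gap 44.6
```

View pics/i.png

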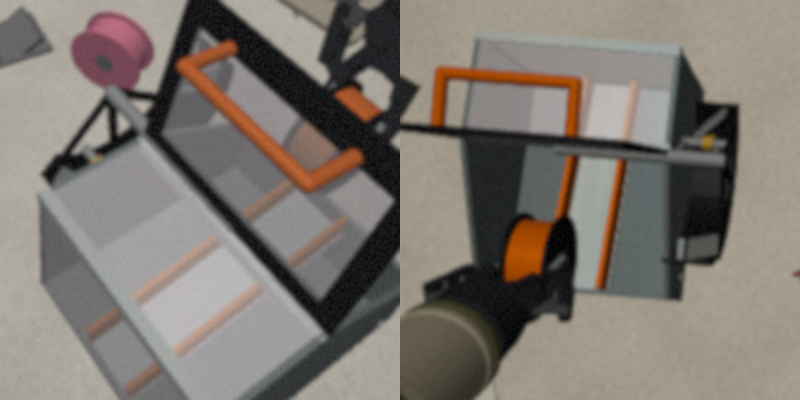

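The flap is still locked. The spool is held above the front wall, with its orange band at right-hand crop (525,250), in line with the channel. Descend.

```bash
python3 -m jog '0 0.009 0.25 0 0 0 1;0 0 0.25 0 0 0 1;0 0 0.25 0 0 0 1;0 0 0.15 0 0 0 1;0 0 0 0 0 0 1';python3 -m jog '0.02 0 0.045 0 0 0 1;0.02 0 0.045 0 0 0 1;0 0 0 0 0 0 1';python3 -m jog '0.02 0 0.045 0 0 0 1;0 0 0 0 0 0 1'
python3 - <<'E'
from h import *
t=R.from_euler('xyz',[180,25,173.7],degrees=True)
c=np.array([464,242.1,101]);rows(c-t.apply([0,0,19.4]),[180,25,173.7])
E
```

```text
time: 20.95
tool_pos: [390.9, 250.7, 279.4]
tcp_rot: [-180.0, 25.1, 173.7]
ft_force: [0.4, 0.3, -2.1]
finger_gap: 44.3
grip_force: 54.4
time: 21.32
tool_pos: [390.9, 250.7, 269.7]
tcp_rot: [-180.0, 25.2, 173.7]
ft_force: [0.2, -0.0, -3.4]
finger_gap: 44.6
grip_force: 54.4
time: 21.58
tool_pos: [391.1, 250.6, 264.4]
tcp_rot: [-180.0, 25.2, 173.7]
ft_force: [0.7, -0.5, -2.9]
finger_gap: 44.2
grip_force: 54.4
t 21.575 shift [ 0.025 -0.004  0.047] turn [-0.     0.003 -0.   ] F [ 0.7 -0.5 -2.9] gap 44.2
```

```bash
for i in 1; do python3 -m jog '0.012 0 0.025 0 0 0 1;0 0 0 0 0 0 1';python3 -m jog '0.012 0 0.025 0 0 0 1;0 0 0 0 0 0 1'; done
```

```text
time: 21.82
tool_pos: [391.2, 250.6, 261.9]
tcp_rot: [-180.0, 25.2, 173.7]
ft_force: [-0.7, -0.3, -2.6]
finger_gap: 44.6
grip_force: 54.4
time: 22.08
tool_pos: [391.6, 250.8, 259.8]
tcp_rot: [180.0, 25.3, 173.7]
ft_force: [2.3, 0.7, -1.0]
finger_gap: 44.6
grip_force: 54.5
```

```bash
python3 -m jog '0.005 0 0.01 0 0 0 1;0 0 0 0 0 0 1';python3 -m jog '0 0 0 0 0 0 0.3;0 0 0 0 0 0 0.3;0 0 0 0 0 0 -0.3;0 0 0 0 0 0 -1;0 0 0 0 0 0 -1'
python3 - <<'E'
from bench import snapshot
import cv2
for i in (1,):
    cv2.imwrite("pics/j.png",snapshot("top")["img"][:,:,::-1])
E
```

```text
time: 22.32
tool_pos: [391.9, 251.0, 259.5]
tcp_rot: [179.9, 25.3, 173.7]
ft_force: [0.3, -1.3, 5.0]
finger_gap: 44.7
grip_force: 54.9
time: 22.95
tool_pos: [391.0, 250.6, 257.9]
tcp_rot: [-180.0, 25.2, 173.7]
ft_force: [-0.2, 0.5, 0.7]
finger_gap: 85.0
grip_force: 0.0
```

```bash
python3 -m jog '0 0 -0.1 0 0 0 -1;0 0 -0.3 0 0 0 -1;0 0 -0.5 0 0 0 -1;0 0 -0.5 0 0 0 -1;0 0 -0.5 0 0 0 -1'
python3 - <<'E'
from h import *
from bench import snapshot
import cv2
def proj(n,p):
    f,cx,cy,E=C[n];E=np.array(E);q=E[:,:3].T@(np.array(p)-E[:,3]);return (q[:2]/q[2]*f+[cx,cy]).round(1)
ps={"home":[617,225,76],"release":[464,242,101]}
for n in("scene","top"):
    im=snapshot(n)["img"];ref=cv2.imread(f"pics/{n}0.png")[:,:,::-1]
    cv2.imwrite(f"pics/k_{n}.png",im[:,:,::-1])
    for k,p in ps.items():
        u,v=proj(n,p);u,v=int(u),int(v);w=9
        h=cv2.cvtColor(im,cv2.COLOR_RGB2HSV)[v-w:v+w+1,u-w:u+w+1]
        d=np.abs(im.astype(int)-ref.astype(int)).sum(2)[v-w:v+w+1,u-w:u+w+1].mean()
        print(n,k,(u,v),"orange",((h[...,0]<20)&(h[...,1]>90)).mean().round(2),"dark",(h[...,2]<70).mean().round(2),"medRGB",np.median(im[v-w:v+w+1,u-w:u+w+1].reshape(-1,3),0),"diff",d.round(0))
rows([0,0,0],[180,0,84])
E
```

```text
time: 23.62
tool_pos: [309.6, 259.4, 432.3]
tcp_rot: [179.9, 25.2, 173.7]
ft_force: [0.9, 0.2, 0.3]
finger_gap: 85.4
grip_force: 0.0
scene home (308, 324) orange 0.0 dark 0.0 medRGB [183. 154. 139.] diff 63.0
scene release (371, 277) orange 0.0 dark 0.0 medRGB [141. 140. 141.] diff 38.0
top home (138, 155) orange 0.07 dark 0.0 medRGB [159. 141. 131.] diff 103.0
top release (127, 216) orange 0.21 dark 0.07 medRGB [154. 161. 154.] diff 63.0
t 23.725 shift [ 3.735 -2.947  1.315] turn [0.34  0.329 1.467] F [ 0.2 -0.2  0.7] gap 85.2
```

Run:
```python
from h import *
import cv2
for n,(x0,x1,y0,y1) in {"scene":(250,380,250,384),"top":(100,175,120,175)}.items():
    im=cv2.imread(f"pics/k_{n}.png").astype(int);rf=cv2.imread(f"pics/{n}0.png").astype(int)
    m=((im[...,2]-im[...,0]>25)&(np.abs(im-rf).sum(2)>50)).astype(np.uint8)
    q=np.zeros_like(m);q[y0:y1,x0:x1]=m[y0:y1,x0:x1]
    k,l,s,c=cv2.connectedComponentsWithStats(q)
    for i in range(1,k):
        if s[i,4]>25: print(n,s[i],c[i].round(1),onz(n,*c[i],90).round(0) )
```

```text
scene [365 250  15  14 124] [374.3 254.9] [408. 209.  90.]
scene [300 307  30  26 357] [313.6 319.6] [609. 228.  90.]
scene [286 331  13  15  90] [292.8 337.5] [661. 228.  90.]
top [100 136  32  33 406] [120.3 147.6] [634. 266.  90.]
top [131 139  11  30 200] [136.3 153.8] [618. 227.  90.]
```

The spool is home: its orange blob is at (618,227), against a predicted (617,225). Back to the handle.

```bash
python3 -m jog '0 0 -0.2 0 0.14 0 -1;0 0 -0.3 0 0.14 0 -1;0 0 -0.3 0 0.14 0.1 -1;0 0 -0.4 0 0 0.166 -1;0 0 -0.3 0 0 0.166 -1'; python3 -m jog '0 0 0 0 0 0.166 0.1;0 0 0 0 0 0.166 0.1;0 0 0 0 0 0.166 0.1;0 0 0 0 0 0.166 0.1;0 0 0 0 0 0.166 0.1'; python3 -m jog '0 0 0 0 0 0.166 0.1;0 0 0 0 0 0.166 0.1;0 0 0 0 0 0.066 0.1;0 0 0 0 0 0 0.1'; python3 -c "
from h import *
rows([578.8,229.3,425],[180,0,84])"
```

```text
time: 24.35
tool_pos: [289.2, 261.2, 578.4]
tcp_rot: [179.5, -0.2, 147.4]
ft_force: [-0.3, 0.3, 0.7]
finger_gap: 85.4
grip_force: 0.0
time: 24.98
tool_pos: [289.0, 261.3, 576.7]
tcp_rot: [179.9, -0.4, 97.7]
ft_force: [0.7, -0.2, 0.4]
finger_gap: 38.2
grip_force: 0.0
time: 25.48
tool_pos: [289.0, 261.3, 576.7]
tcp_rot: [-179.9, -0.4, 74.2]
ft_force: [0.6, 0.1, 0.2]
finger_gap: 38.2
grip_force: 0.0
t 25.475 shift [ 0.483  2.875 -0.032] turn [-0.    -0.007 -0.164] F [0.6 0.1 0.2] gap 38.2
```

```bash
python3 -m jog '0 0 0 0 -0.007 -0.164 0.1;0 0 0 0 0 0 0.1'; python3 -c "
from h import *
rows([578.8,229.3,425],[180,0,84])"
```

```text
time: 25.72
tool_pos: [289.2, 261.4, 576.7]
tcp_rot: [-180.0, -0.0, 84.0]
ft_force: [-0.3, 0.4, 1.0]
finger_gap: 38.4
grip_force: 0.0
t 25.725 shift [-0.017  2.914 -0.034] turn [-0. -0.  0.] F [-0.3  0.4  1. ] gap 38.4
```

```bash
python3 -m jog '0 0.3 -0.034 0 0 0 0.1;0 0.5 0 0 0 0 0.1;0 0.5 0 0 0 0 0.1;0 0.5 0 0 0 0 0.1;-0.017 0.5 0 0 0 0 0.1'; python3 -m jog '0 0.4 0 0 0 0 0.1;0 0.214 0 0 0 0 0.1;0 0 0 0 0 0 0.1';python3 -c "
from h import *
rows([578.8,229.3,333.3],[180,0,84])"
```

```text
time: 26.35
tool_pos: [519.4, 235.2, 579.8]
tcp_rot: [-180.0, -0.0, 83.8]
ft_force: [-0.7, 0.5, 0.5]
finger_gap: 38.3
grip_force: 0.0
time: 26.72
tool_pos: [580.1, 228.6, 578.5]
tcp_rot: [-179.9, 0.0, 83.7]
ft_force: [-0.7, 1.1, 0.4]
finger_gap: 38.9
grip_force: 0.0
t 26.725 shift [ 0.006 -0.012  0.902] turn [-0.002  0.    -0.005] F [-0.7  1.1  0.4] gap 38.9
```

```bash
python3 -m jog '0 -0.012 0.3 0 0 -0.005 0.1;0 0 0.25 0 0 0 0.1;0 0 0.15 0 0 0 0.1;0 0 0.1 0 0 0 0.1;0 0 0.05 0 0 0 0.1';python3 -m jog '0 0 0.052 0 0 0 0.1;0 0 0 0 0 0 1;0 0 0 0 0 0 1;0 0 0 0 0 0 1;0 0 0 0 0 0 1' 30; python3 -c "
from h import *
rows([578.8,229.3,333.3],[180,0,84])
q=np.arange(1.91,2.31,.05);a=q-np.radians(9.66);y=-1.64*np.cos(a);z=-1.64*np.sin(a)
for i in range(8):print(round(q[i+1],3),round(y[i+1]-y[i],3),round(z[i+1]-z[i],3))"
```

```text
time: 27.35
tool_pos: [577.4, 229.3, 495.1]
tcp_rot: [180.0, -0.0, 84.2]
ft_force: [-0.2, 0.6, 0.0]
finger_gap: 38.4
grip_force: 0.0
time: 27.98
tool_pos: [578.7, 228.9, 490.5]
tcp_rot: [179.8, -0.1, 84.2]
ft_force: [9.1, 0.0, -2.0]
finger_gap: 11.0
grip_force: 29.6
t 27.975 shift [0.004 0.    0.022] turn [ 0.004 -0.001  0.003] F [ 9.1  0.  -2. ] gap 11.0
1.96 0.08 0.016
2.01 0.08 0.02
2.06 0.078 0.024
2.11 0.077 0.028
2.16 0.076 0.032
2.21 0.074 0.035
2.26 0.072 0.039
2.31 0.07 0.043
```

```bash
python3 -m jog '0 0.08 0.016 0 0 0 1;0 0.08 0.02 0 0 0 1;0 0.078 0.024 0 0 0 1;0 0.077 0.028 0 0 0 1;0 0 0 0 0 0 1';python3 -m jog '0 0.06 0.025 0 0 0 1;0 0 0 0 0 0 1';python3 -m jog '0 0.045 0.02 0 0 0 1;0 0 0 0 0 0 1'
```

```text
time: 28.6
tool_pos: [609.8, 225.9, 480.9]
tcp_rot: [180.0, -0.0, 84.2]
ft_force: [-0.3, -1.1, 4.4]
finger_gap: 10.9
grip_force: 31.5
time: 28.85
tool_pos: [615.6, 225.2, 478.3]
tcp_rot: [180.0, -0.0, 84.2]
ft_force: [-1.5, -2.1, 4.1]
finger_gap: 10.8
grip_force: 31.6
time: 29.1
tool_pos: [619.9, 224.8, 476.4]
tcp_rot: [180.0, -0.0, 84.2]
ft_force: [-1.9, -2.4, 5.1]
finger_gap: 10.8
grip_force: 31.7
```

```bash
python3 -m jog '0 0.045 0.022 0 0 0 1;0 0 0 0 0 0 1';python3 -m jog '0 0.03 0.017 0 0 0 1;0 0 0 0 0 0 1'
```

```text
time: 29.35
tool_pos: [624.4, 224.4, 474.0]
tcp_rot: [-180.0, -0.0, 84.2]
ft_force: [-1.8, -1.3, 4.3]
finger_gap: 10.5
grip_force: 31.8
time: 29.6
tool_pos: [626.9, 224.2, 472.7]
tcp_rot: [-179.9, -0.0, 84.3]
ft_force: [-6.0, -2.9, 6.2]
finger_gap: 10.7
grip_force: 32.1
```

```bash
python3 -m jog '0 0.025 0.015 0 0 0 1;0 0 0 0 0 0 1'; python3 -c "
from h import *
rows([390.5,249,143],[180,0,84])"
```

```text
time: 29.85
tool_pos: [628.9, 224.0, 471.7]
tcp_rot: [-179.9, -0.0, 84.3]
ft_force: [-10.2, -2.5, 9.3]
finger_gap: 10.9
grip_force: 32.4
t 29.85 shift [ 0.01  -2.393  1.742] turn [-0.002 -0.     0.004] F [-10.2  -2.5   9.3] gap 10.9
```

```bash
python3 -m jog '0 0.025 0.015 0 0 0 1;0 0 0 0 0 0 1'; python3 -m jog '0 0.02 0.012 0 0 0 1;0 0 0 0 0 0 1'
```

```text
time: 30.1
tool_pos: [630.6, 224.0, 470.9]
tcp_rot: [-179.8, -0.0, 84.3]
ft_force: [-17.8, -3.2, 15.0]
finger_gap: 11.0
grip_force: 33.0
time: 30.35
tool_pos: [631.9, 223.9, 470.4]
tcp_rot: [-179.7, 0.0, 84.3]
ft_force: [-25.0, -3.9, 18.8]
finger_gap: 10.6
grip_force: 33.6
```

```bash
python3 -c "
from h import *
q=np.arange(2.25,-.01,-.09);a=q-np.radians(9.66);y=-1.65*np.cos(a);z=-1.65*np.sin(a)
for i in range(25):print(round(q[i+1],3),round(y[i+1]-y[i],3),round(z[i+1]-z[i],3))"; python3 -m jog '0 -0.03 -0.03 0 0 0 1;0 0 0 0 0 0 1'
```

```text
2.16 -0.133 -0.067
2.07 -0.138 -0.054
1.98 -0.142 -0.042
1.89 -0.146 -0.029
1.8 -0.148 -0.016
1.71 -0.148 -0.002
1.62 -0.148 0.011
1.53 -0.146 0.024
1.44 -0.144 0.037
1.35 -0.14 0.05
1.26 -0.135 0.062
1.17 -0.129 0.074
1.08 -0.121 0.086
0.99 -0.113 0.096
0.9 -0.104 0.106
0.81 -0.094 0.115
0.72 -0.083 0.123
0.63 -0.072 0.13
0.54 -0.06 0.136
0.45 -0.048 0.141
0.36 -0.035 0.144
0.27 -0.022 0.147
0.18 -0.008 0.148
0.09 0.005 0.148
0.0 0.018 0.147
time: 30.6
tool_pos: [629.7, 224.1, 471.4]
tcp_rot: [-179.8, 0.0, 84.3]
ft_force: [-13.6, -2.4, 8.3]
finger_gap: 10.6
grip_force: 32.4
```

```bash
python3 -m jog '0 -0.133 -0.067 0 0 0 1;0 -0.138 -0.054 0 0 0 1;0 0 0 0 0 0 1'; python3 -m jog '0 -0.142 -0.042 0 0 0 1;0 0 0 0 0 0 1'; python3 -m jog '0 -0.073 -0.015 0 0 0 1;0 0 0 0 0 0 1'
```

```text
time: 30.98
tool_pos: [602.9, 226.7, 483.6]
tcp_rot: [-180.0, 0.0, 84.3]
ft_force: [-2.6, -1.9, 1.6]
finger_gap: 10.9
grip_force: 31.4
time: 31.22
tool_pos: [588.6, 228.2, 487.5]
tcp_rot: [-179.9, 0.0, 84.3]
ft_force: [-3.6, -1.9, -1.0]
finger_gap: 11.2
grip_force: 31.4
time: 31.48
tool_pos: [582.0, 228.8, 489.1]
tcp_rot: [-179.9, -0.0, 84.3]
ft_force: [-2.7, -1.6, -1.1]
finger_gap: 10.4
grip_force: 31.3
```

```bash
python3 -m jog '0 -0.04 -0.008 0 0 0 1;0 0 0 0 0 0 1'; python3 -m jog '0 -0.04 -0.006 0 0 0 1;0 0 0 0 0 0 1'
```

```text
time: 31.72
tool_pos: [578.3, 229.2, 489.9]
tcp_rot: [-180.0, -0.0, 84.3]
ft_force: [-2.7, -0.6, -0.7]
finger_gap: 10.9
grip_force: 31.2
time: 31.98
tool_pos: [574.4, 229.6, 490.5]
tcp_rot: [-180.0, -0.0, 84.3]
ft_force: [-2.7, 0.1, -1.9]
finger_gap: 10.9
grip_force: 31.1
```

Unlocked: it passed the lock position with no resistance. Lowering.

```bash
python3 -m jog '0 -0.148 -0.016 0 0 0 1;0 -0.148 -0.002 0 0 0 1;0 -0.148 0.011 0 0 0 1;0 -0.146 0.024 0 0 0 1;0 0 0 0 0 0 1'; python3 -m jog '0 -0.144 0.037 0 0 0 1;0 -0.14 0.05 0 0 0 1;0 -0.135 0.062 0 0 0 1;0 -0.129 0.074 0 0 0 1;0 0 0 0 0 0 1'
```

```text
time: 32.6
tool_pos: [514.3, 235.8, 489.2]
tcp_rot: [-180.0, -0.0, 84.3]
ft_force: [-3.1, 0.0, 0.4]
finger_gap: 10.9
grip_force: 30.6
time: 33.22
tool_pos: [460.1, 241.3, 466.5]
tcp_rot: [-179.9, -0.1, 84.3]
ft_force: [-4.5, 2.2, 1.0]
finger_gap: 10.7
grip_force: 30.0
```

```bash
python3 -m jog '0 -0.121 0.086 0 0 0 1;0 -0.113 0.096 0 0 0 1;0 -0.104 0.106 0 0 0 1;0 -0.094 0.115 0 0 0 1;0 0 0 0 0 0 1'; python3 -c "
from h import *
rows([390.5,248.7,143],[180,0,84])"
```

```text
time: 33.85
tool_pos: [417.4, 245.6, 424.9]
tcp_rot: [-179.9, -0.0, 84.3]
ft_force: [-2.4, 4.5, -3.2]
finger_gap: 11.2
grip_force: 29.8
t 33.85 shift [ 0.003 -0.267  1.27 ] turn [-0.002 -0.001  0.005] F [-2.4  4.5 -3.2] gap 11.2
```

```bash
python3 -m jog '0 -0.079 0.123 0 0 0 1;0 -0.068 0.13 0 0 0 1;0 -0.056 0.136 0 0 0 1;0 -0.044 0.141 0 0 0 1;0 0 0 0 0 0 1'; python3 -m jog '0 -0.031 0.144 0 0 0 1;0 -0.018 0.147 0 0 0 1;0 -0.002 0.074 0 0 0 1;0 -0.002 0.074 0 0 0 1;0 0 0 0 0 0 1'; python3 -c "
from h import *
rows([390.5,248.7,143],[180,0,84])"
```

```text
time: 34.48
tool_pos: [393.1, 247.9, 371.4]
tcp_rot: [-179.9, -0.0, 84.3]
ft_force: [-2.1, 5.3, -3.8]
finger_gap: 10.9
grip_force: 30.5
time: 35.1
tool_pos: [387.9, 248.4, 328.0]
tcp_rot: [-179.9, -0.0, 84.3]
ft_force: [-3.3, 5.3, -1.9]
finger_gap: 10.7
grip_force: 31.5
t 35.1 shift [0.006 0.026 0.3  ] turn [-0.002 -0.     0.004] F [-3.3  5.3 -1.9] gap 10.7
```

Last 30 mm, slowly.

```bash
python3 -m jog '0 0.003 0.05 0 0 0 1;0 0.003 0.05 0 0 0 1;0 0.004 0.05 0 0 0 1;0 0.004 0.05 0 0 0 1;0 0 0 0 0 0 1'; python3 -m jog '0 0.003 0.03 0 0 0 1;0 0.003 0.03 0 0 0 1;0 0.003 0.02 0 0 0 1;0 0 0 0 0 0 1';python3 -m jog '0 0.002 0.02 0 0 0 1;0 0 0 0 0 0 1';python3 -m jog '0 0.002 0.015 0 0 0 1;0 0 0 0 0 0 1'
```

```text
time: 35.72
tool_pos: [389.2, 248.3, 308.0]
tcp_rot: [-179.9, -0.0, 84.3]
ft_force: [-4.3, 4.9, -2.6]
finger_gap: 11.0
grip_force: 31.9
time: 36.22
tool_pos: [390.2, 248.1, 300.3]
tcp_rot: [-179.9, -0.0, 84.3]
ft_force: [-3.2, 5.3, -3.3]
finger_gap: 10.8
grip_force: 32.1
time: 36.48
tool_pos: [390.4, 248.1, 298.3]
tcp_rot: [-179.9, -0.0, 84.3]
ft_force: [-3.6, 4.5, -2.5]
finger_gap: 10.8
grip_force: 32.1
time: 36.72
tool_pos: [390.6, 248.1, 297.2]
tcp_rot: [-179.9, -0.0, 84.3]
ft_force: [-3.8, 4.9, -0.6]
finger_gap: 11.3
grip_force: 32.3
```

```bash
python3 -m jog '0 0.002 0.015 0 0 0 1;0 0 0 0 0 0 1';python3 -m jog '0 0.002 0.015 0 0 0 1;0 0 0 0 0 0 1'
```

```text
time: 36.98
tool_pos: [390.8, 248.1, 296.1]
tcp_rot: [-179.9, -0.0, 84.3]
ft_force: [-6.1, 2.8, 4.2]
finger_gap: 10.5
grip_force: 32.8
time: 37.22
tool_pos: [391.0, 248.1, 295.1]
tcp_rot: [-179.9, -0.0, 84.3]
ft_force: [-9.0, 1.3, 8.6]
finger_gap: 10.9
grip_force: 33.3
```

```bash
python3 -m jog '0 0 0.02 0 0 0 1;0 0 0 0 0 0 1';python3 -m jog '0 -0.008 0.02 0 0 0 1;0 0 0 0 0 0 1'
python3 - <<'E'
from h import *
from bench import snapshot
import cv2
for n in("scene","top"):cv2.imwrite(f"pics/l_{n}.png",snapshot(n)["img"][:,:,::-1])
# orange handle extent vs start
for f in("scene0","l_scene"):
    m=cv2.inRange(cv2.cvtColor(cv2.imread(f"pics/{f}.png"),cv2.COLOR_BGR2HSV),(5,150,100),(20,255,255))
    m[:, :365]=0;ys,xs=np.nonzero(m);print(f,"top end",ys.min(),xs[ys.argmin()],"right end",xs.max(),ys[xs.argmax()],"bottom",ys.max(),xs[ys.argmax()])
E
```

```text
time: 37.48
tool_pos: [391.2, 248.1, 293.8]
tcp_rot: [-179.9, -0.0, 84.3]
ft_force: [-11.7, 0.2, 13.9]
finger_gap: 10.8
grip_force: 33.9
time: 37.72
tool_pos: [391.0, 248.1, 292.9]
tcp_rot: [179.9, -0.0, 84.2]
ft_force: [-9.6, -2.5, 17.8]
finger_gap: 10.9
grip_force: 34.3
scene0 top end 227 380 right end 430 270 bottom 290 414
l_scene top end 228 380 right end 429 271 bottom 305 369
```

The handle is back at its shut pixels to within 1 px and is being pressed with 18 N. Release and retreat.

```bash
python3 -m jog '0 0 -0.02 0 0 0 1;0 0 0 0 0 0 0.3;0 0 0 0 0 0 -0.3;0 0 0 0 0 0 -1;0 0 0 0 0 0 -1'; python3 -m jog '0 0 -0.1 0 0 0 -1;0 0 -0.3 0 0 0 -1;0 0 -0.4 0 0 0 -1;0 0 -0.4 0 0 0 -1;0 -0.4 -0.3 0 0 0 -1'; python3 -m jog '-0.4 -0.3 0 0 0 0 -1;-0.5 0 0 0 0 0 -1;-0.5 0 0 0 0 0 -1;0 0 0 0 0 0 -1'
python3 - <<'E'
from h import *
from bench import snapshot
import cv2
for n in("scene","top"):
    cv2.imwrite(f"pics/m_{n}.png",snapshot(n)["img"][:,:,::-1])
for f in("scene0","m_scene"):
    im=cv2.imread(f"pics/{f}.png");m=cv2.inRange(cv2.cvtColor(im,cv2.COLOR_BGR2HSV),(5,150,100),(20,255,255))
    m[:, :365]=0;ys,xs=np.nonzero(m);print(f,ys.min(),xs[ys.argmin()],xs.max(),ys[xs.argmax()],ys.max(),xs[ys.argmax()],len(xs))
a,b=[cv2.imread(f"pics/{f}.png").astype(int) for f in("scene0","m_scene")]
d=np.abs(a-b).sum(2)
print("bottle diff",d[115:170,182:212].mean(),"scraper",d[190:230,148:215].mean(),"flap",d[232:330,300:440].mean(),"bg",d[340:384,10:60].mean(),"spool removed",d[155:195,212:250].mean())
m=((b[...,2]-b[...,0]>25)&(d>50)).astype(np.uint8);m[:250]=0;m[:,:270]=0;m[:,345:]=0
ys,xs=np.nonzero(m);print("spool blob",xs.mean(),ys.mean(),len(xs))
E
```

```text
time: 38.45
tool_pos: [390.7, 248.0, 292.6]
tcp_rot: [-180.0, -0.0, 84.2]
ft_force: [1.3, -0.3, -0.5]
finger_gap: 81.9
grip_force: 0.0
time: 39.08
tool_pos: [351.7, 251.8, 445.6]
tcp_rot: [179.9, -0.1, 84.1]
ft_force: [-0.8, 1.3, -0.3]
finger_gap: 85.3
grip_force: 0.0
time: 39.58
tool_pos: [306.9, 113.4, 443.9]
tcp_rot: [179.9, -0.0, 84.0]
ft_force: [0.4, 0.8, -0.4]
finger_gap: 85.2
grip_force: 0.0
scene0 227 380 430 270 290 414 456
m_scene 227 380 430 270 290 415 453
bottle diff 9.215151515151515 scraper 7.44589552238806 flap 13.57704081632653 bg 8.370909090909091 spool removed 216.69934210526316
spool blob 309.7010989010989 323.8197802197802 455
```

The final picture matches the start for the flap, bottle and scraper, and the spool is home.

```bash
python3 -c "
from bench import *
print(hand_in())"
```

```text
the job is handed in; nothing more can be done
None
```

The job is handed in at about 40 s: the spool is home against the back wall, the flap was unlocked, lowered gently and let go fully shut, and the camera shows the bottle and scraper where they were.

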